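# Sort weld-on latch parts into the specimen trays

## Robot

A 6-joint arm with a two-finger parallel gripper is mounted at the origin on a cart in front of the work surface, level with it; the furniture and walls round the work are solid. World frame = base frame: x ahead of the robot, y to its left, z up, the work surface at z = 0. Lengths are in m, angles in degrees, forces in N, time in s.
With the tool pointing down it reaches from about 0.3 to 0.85 m from the base axis. Payload 5.4 kg.
Tool frame: the origin (TCP) lies at the very end of the fingers, on their centre line; the grasp point (between the pads) lies 19 mm behind it; z points along the fingers, y is the line along which they close (so a half turn about z gives the same grasp; the last joint's range is limited). The gripper opens to 85 mm and grips with 20 to 120 N. Pads are 22 mm wide; open, the fingers measure 114 mm over their backs; the gripper's body (76 mm by 85 mm) begins 54 mm behind the grasp point. The pads swing forward as they close: fully open they stand 13 mm farther back than shut.
Start: joints at [61.358, 9.076, 91.501, -0, 79.423, -12.038], TCP at [0.164, 0.551, 0.231] pointing down, gripper open.
Joint ranges: [-166.64, 166.64], [-54.1, 131.32], [10.49, 154.53], [-73.88, 253.88], [9.74, 151.15], [-171.62, 171.62]. Speed limits (degrees/s): [147.25, 147.25, 180, 180, 180, 180].

## Interface

Orientations are given as a 3x3 rotation matrix whose columns are the frame's x, y, z axes.
In Python, from plant import status, eyes, finish_job gives the robot as it stands. The module is installed in compiled form; this text tells all that it offers.
- The arm moves only by the tool move_arm, never from a script. Its argument "increments" is a list of rows, each a list of 4 numbers: the shift along the world's x, y, z in units of 30 mm (1.0 is 30 mm), then the turn about the world's z in degrees. A call has 1 to 20 rows; each row is the pose to reach, as a shift and turn from the pose commanded when the call began; what a row does not reach only later rows make up. A row lasts 1/10 s, in which the tool goes at most 50 mm and 8.59 degrees, less where a joint would pass 70% of its speed; a pose out of reach is approached as far as the arm can. A call with a gripper value outside its range is refused whole. "gripper" is the opening, from -1 (shut) to 1 (fully open), set as the call begins (left out, the last holds). The fingers move at their own pace and stop on an object; "force" is the grip in N (left out, the last holds). Time passes only in rows, so rows that repeat a pose let the fingers close. It gives the time, the measured TCP pose, the force, the opening and the grip force at its end, in the units of the state.
- status.get_obs(): the state, without advancing time (a new reading comes with each control period).
- eyes.get_image(name): name is "side" or "top"; returns (picture, depth): 480x640x3 uint8, red, green, blue; 480x640 float32, m along the optical axis (not along the pixel's ray), 0 where there is no reading.
- eyes.camera_info(name): a dict with "fx", "fy", "cx", "cy" (pixels), "world_from_camera" (4x4, takes a point from camera to world coordinates). Camera axes: x right, y down, z forward; pixel columns grow to the right and rows downward; lengths in m; the calibration is good to about 2 mm. A picture is of the moment at which its call begins. camera_info takes no time and is no camera call.
- finish_job(): hands the job in; it is judged then, once.
The state is a dict: "time": time; "q": joint angles; "qd": joint speeds; "tau": joint torques, N m; "tool_pos": TCP position; "tcp_rot": TCP orientation; "force": force on the tool from outside, world axes, zero at the start; "ft_torque": the same for the moment, N m; "grip_width": finger opening in m; "finger_force": force on a finger pad.
Only numpy, scipy, OpenCV 4.12 (cv2) and the standard library are available. Lean on these libraries where they do the work, as an engineer would, in place of code of your own. Each camera call takes 0.05 s, during which the arm holds its last target. There are 200 camera calls.

## Task

Sort the five loose weld-on latch parts that lie in front of the three steel trays. The specimen tacked to the ledge behind each tray shows what belongs in it: spring bolts whose pin has sprung out, spring bolts whose pin is seized in the body (for rework), or keepers. Set each part down, do not drop it, flat on its base plate on the floor of its tray with nothing on top of another, and leave the tape measure and the magnet where they are.

Things in the scene. Friction and masses are not known exactly. Their poses are not given: they have to be found in the camera images.
- sprung_bolt_1: weld-on spring bolt, WORKS: pin sprung out. Bright square body 58 (its x) x 24 (y) mm on an 80 x 34 x 4 base plate, body top at 28 mm. A 12 mm pin runs along x at 16 mm height: nose stands 25 mm out at +x, the bent handle (11 thick, out to y = +28) is close behind the body. Spans x -47 to +54. Origin: centre of plate's underside, z up. Grip the 24 mm sides. Weak spring, 2 N; 0.28 kg.
- sprung_bolt_2: the same as sprung_bolt_1 (pin out, works). Parts may lie either way round, nose away from the robot or towards it.
- seized_bolt_1: weld-on spring bolt, SEIZED: body, plate, pin, handle, origin and axes as sprung_bolt_1, but the pin is stuck drawn in and cannot be moved by hand: nose flush with the body or at most 7 mm out at +x, handle well behind the body, with a bare length of pin between (bend 59 to 65 mm behind the origin). Spans x -71 to +37 mm. Grip the 24 mm sides of the body. 0.28 kg.
- seized_bolt_2: the same as seized_bolt_1 (pin in, seized).
- keeper: zinc-bright weld-on keeper: a short piece of square tube 30 long (along its x) x 24 wide (y) x 24 high with an open 16 mm square hole along x, on a base plate 52 x 34 x 4 mm (top 28 mm above the underside). Origin: centre of the underside of the base plate; z up. Grip it across the 24 mm sides. About 0.12 kg.
- tray_sprung: fixed grey sheet-steel tray. Inside 136 (its x) x 130 mm (y), walls 3 mm thick, floor 3 mm and rim 28 mm above the bench. Origin: centre of the inside, at bench level; x points away from the robot to a ledge at rim height (52 mm deep) behind the back wall. Tacked crosswise on it, 28 mm high: a spring bolt with pin sprung out. Place of both sprung bolts.
- tray_seized: fixed grey sheet-steel tray. Inside 136 (its x) x 130 mm (y), walls 3 mm thick, floor 3 mm and rim 28 mm above the bench. Origin: centre of the inside, at bench level; x points away from the robot to a ledge at rim height (52 mm deep) behind the back wall. Tacked crosswise on it, 28 mm high: a spring bolt with pin drawn in. Place of both seized bolts.
- tray_keepers: fixed grey sheet-steel tray. Inside 136 (its x) x 130 mm (y), walls 3 mm thick, floor 3 mm and rim 28 mm above the bench. Origin: centre of the inside, at bench level; x points away from the robot to a ledge at rim height (52 mm deep) behind the back wall. Tacked crosswise on it, 28 mm high: a keeper. Place of the keeper.
- tape: bystander: yellow and black tape measure, 36 x 76 x 64 mm, standing at the right of the parts; origin at the centre of its underside. Leave it. (Fixed round the trays: a long sheet-metal box, 140 mm high, close at their right, and the vice and the open toolbox at their left.)
- magnet: bystander: small red welding magnet, 42 x 54 x 17 mm, lying at the left of the parts; origin at the centre of its underside. Leave it.

How it is judged (in metres and radians):
At the end, for the whole second after the job is handed in: Sprung bolts, seized bolts and keeper each lie in the tray whose specimen is of their kind: at rest, inside the walls, base plate flat on the tray floor (underside within 5 mm of it, tilted less than 4.5 degrees) (x of sprung_bolt_1 in the frame of tray_sprung between -0.052 and 0.052 m and y of sprung_bolt_1 in the frame of tray_sprung between -0.05 and 0.05 m and z of sprung_bolt_1 in the frame of tray_sprung between -0.001 and 0.008 m and angle between each of sprung_bolt_1, sprung_bolt_2, seized_bolt_1, seized_bolt_2, keeper's own z axis and vertical below 0.08 rad and linear speed of each of sprung_bolt_1, sprung_bolt_2, seized_bolt_1, seized_bolt_2, keeper below 0.02 m/s and x of sprung_bolt_2 in the frame of tray_sprung between -0.052 and 0.052 m and y of sprung_bolt_2 in the frame of tray_sprung between -0.05 and 0.05 m and z of sprung_bolt_2 in the frame of tray_sprung between -0.001 and 0.008 m and x of seized_bolt_1 in the frame of tray_seized between -0.052 and 0.052 m and y of seized_bolt_1 in the frame of tray_seized between -0.05 and 0.05 m and z of seized_bolt_1 in the frame of tray_seized between -0.001 and 0.008 m and x of seized_bolt_2 in the frame of tray_seized between -0.052 and 0.052 m and y of seized_bolt_2 in the frame of tray_seized between -0.05 and 0.05 m and z of seized_bolt_2 in the frame of tray_seized between -0.001 and 0.008 m and x of keeper in the frame of tray_keepers between -0.052 and 0.052 m and y of keeper in the frame of tray_keepers between -0.05 and 0.05 m and z of keeper in the frame of tray_keepers between -0.001 and 0.008 m); the robot touches nothing.
It fails at once if the tape measure or the magnet is moved by more than 30 mm (distance of any of tape, magnet from where it was at the start of the episode above 0.03 m).
It fails at once if a part is dropped (falls free, untouched by the fingers, faster than 0.8 m/s, as from more than 30 mm) ((linear speed of sprung_bolt_1 above 0.8 m/s and contact force between sprung_bolt_1 and the fingers below 0.05 N) or (linear speed of sprung_bolt_2 above 0.8 m/s and contact force between sprung_bolt_2 and the fingers below 0.05 N) or (linear speed of seized_bolt_1 above 0.8 m/s and contact force between seized_bolt_1 and the fingers below 0.05 N) or (linear speed of seized_bolt_2 above 0.8 m/s and contact force between seized_bolt_2 and the fingers below 0.05 N) or (linear speed of keeper above 0.8 m/s and contact force between keeper and the fingers below 0.05 N)).
It also fails if it takes over 112 s, if anything falls off the work surface, if the arm or the gripper's body presses on something with over 40 N, if the wrist force passes 120 N, or if a joint passes its speed limit or range.

## Working session

There is one attempt and no reset: what is moved stays moved. The work goes in short steps, Python scripts to look and compute and a tool call to move; the robot and the scene stay as the last step left them, time stands still between calls to the robot, and variables do not carry over. Pictures are saved under pics/ and viewed, at most 14 in all, crops included, and the job is handed in when it is done.

Besides the shell and the picture viewer there is one more tool, called after ">>>" by a JSON object that holds its "method" and its "body". move_arm: Moves the arm, as the interface text tells. Its arguments: {"type":"object","properties":{"increments":{"type":"array","items":{"type":"array","items":{"type":"number"}}},"gripper":{"type":"number"},"force":{"type":"number"}},"required":["increments"]}

```bash
mkdir -p pics
cat > h.py <<'E'
import numpy as np, cv2
from plant import status, eyes
def cap(n,tag):
    im,d=eyes.get_image(n); cv2.imwrite(f'pics/{n}_{tag}.png',im[:,:,::-1]); np.savez(f'pics/{n}_{tag}.npz',im=im,d=d); return im,d
def pts(n,d):
    c=eyes.camera_info(n); v,u=np.mgrid[0:480,0:640]
    P=np.stack([(u-c['cx'])/c['fx']*d,(v-c['cy'])/c['fy']*d,d,np.ones_like(d)],-1)
    return (P@np.array(c['world_from_camera']).T)[...,:3]
E
python3 - <<'E'
from h import *
for n in('top','side'):
    cap(n,'0'); c=eyes.camera_info(n); print(n,c['fx'],np.round(c['world_from_camera'],3))
o=status.get_obs();print(o['time'],o['tool_pos'],np.round(o['tcp_rot'],2),o['grip_width'])
E
```

```text
top 494.17286466045516 [[ 0.005 -0.99   0.143  0.364]
 [-1.    -0.008 -0.017 -0.071]
 [ 0.018 -0.143 -0.99   0.974]
 [ 0.     0.     0.     1.   ]]
side 481.13874044411426 [[ 0.976 -0.101  0.19   0.259]
 [-0.215 -0.403  0.89  -1.085]
 [-0.014 -0.91  -0.415  0.522]
 [ 0.     0.     0.     1.   ]]
0.1 [0.16405236 0.55053468 0.2304073 ] [[-0.96  0.29 -0.  ]
 [ 0.29  0.96 -0.  ]
 [ 0.   -0.   -1.  ]] 0.08531909537457474
```

View pics/top_0.png

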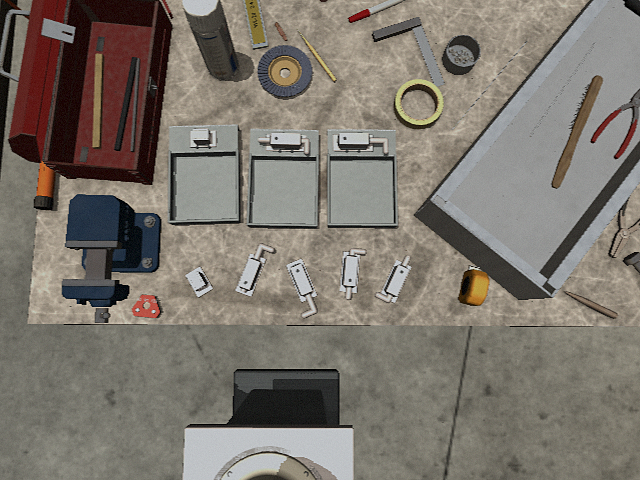

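View pics/side_0.png

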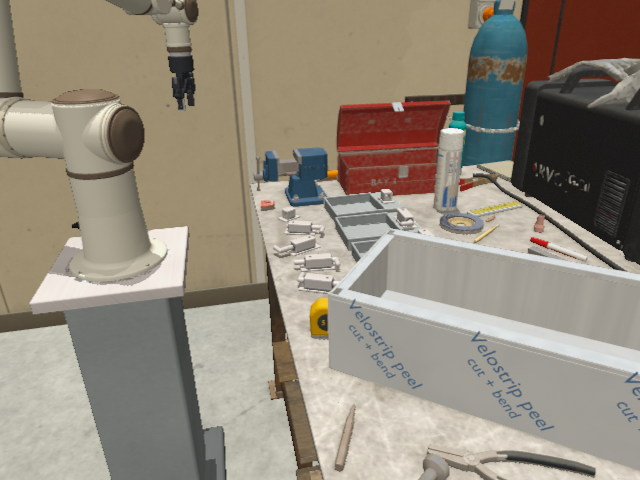

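The top view shows a keeper at (199,282), bolts near (254,270), (301,283), (350,270) and (396,281), and trays centred near (204,190), (284,190) and (363,190). I'll zoom in to classify the bolts and measure the body tops.

Run:
```python
from h import *
z=np.load('pics/top_0.npz'); im,d=z['im'],z['d']
a=cv2.resize(im[235:330,170:430],None,fx=3.07,fy=3.07,interpolation=cv2.INTER_CUBIC)
b=cv2.resize(im[120:230,160:420],None,fx=2.3,fy=2.3,interpolation=cv2.INTER_CUBIC)
b=cv2.copyMakeBorder(b,0,0,0,a.shape[1]-b.shape[1],cv2.BORDER_CONSTANT)
cv2.imwrite('pics/z0.png',np.vstack([a,b])[:,:,::-1])
P=pts('top',d)
m=((P[...,2]>.018)&(P[...,2]<.045)&(P[...,0]<.36)&(P[...,0]>.2)).astype(np.uint8)
print('bench z',np.median(P[300:315,200:240,2]))
n,l,s,c=cv2.connectedComponentsWithStats(m)
for i in range(1,n):
    if s[i,4]<40: continue
    q=P[l==i]; r=cv2.minAreaRect((q[:,:2]*1000).astype(np.float32))
    print(np.round(c[i]),s[i,4],'z',np.round(np.median(q[:,2]),4),'rect mm',np.round(r[0],1),np.round(r[1],1),round(r[2],1))
# rims
m=((P[...,2]>.020)&(P[...,2]<.036)&(P[...,0]>.34)).astype(np.uint8); m[:, :160]=0; m[:,410:]=0;m[:118]=0;m[235:]=0
n,l,s,c=cv2.connectedComponentsWithStats(m)
for i in range(1,n):
    if s[i,4]<100: continue
    q=P[l==i]; r=cv2.minAreaRect((q[:,:2]*1000).astype(np.float32)); print('tray',s[i],np.round(r[0],1),np.round(r[1],1),round(r[2],1))
```

```text
bench z -0.0004727249207688855
tray [ 168  125   72   98 2271] [635.9 134.9] [197.2 138.9] 2.2
tray [ 247  129   72   98 1849] [629.6 -21.7] [138.6 198.4] 89.6
tray [ 328  129   71   97 1810] [ 631.2 -178.3] [197.3 136.7] 0.1
```

View pics/z0.png

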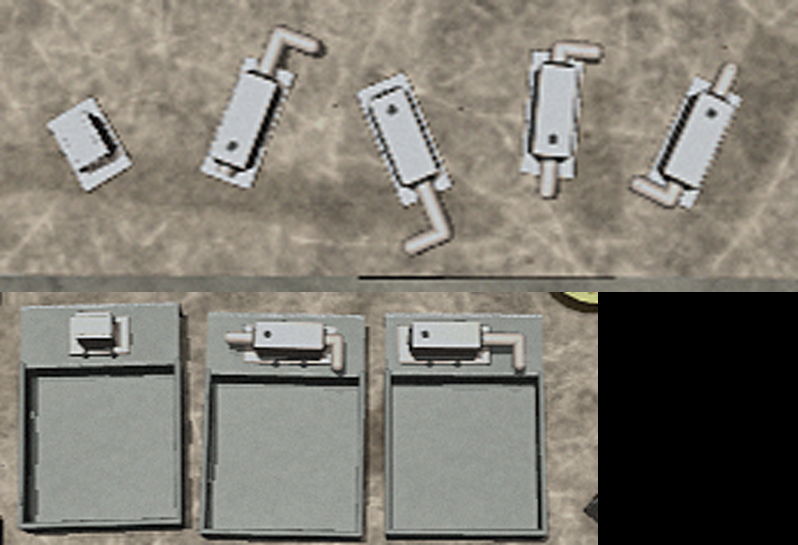

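Seized bolts: bolt 1 (254,270), nose towards the robot, and bolt 2 (301,283), nose away. Sprung bolts: bolt 3 (350,270), nose towards the robot, and bolt 4 (396,281), nose away. Trays from left to right are keepers, sprung, seized.

```bash
cat >> h.py <<'E'
def parts(im,d,z0=.021):
    P=pts('top',d)
    m=((P[...,2]>z0)&(P[...,2]<.045)).astype(np.uint8); m[:230]=0; m[325:]=0; m[:,:170]=0; m[:,430:]=0
    n,l,s,c=cv2.connectedComponentsWithStats(m)
    for i in range(1,n):
        if s[i,4]<30: continue
        q=P[l==i]; r=cv2.minAreaRect((q[:,:2]*1000).astype(np.float32))
        print(np.round(c[i]),s[i,4],'z',np.round(np.median(q[:,2]),4),'rect',np.round(r[0],1),np.round(r[1],1),round(r[2],1),'mean',np.round(q.mean(0)*1000,1))
E
python3 - <<'E'
from h import *
z=np.load('pics/top_0.npz'); im,d=z['im'],z['d']
parts(im,d,.024)
P=pts('top',d)
for name,(a,b) in dict(k=(168,241),s=(247,320),z=(327,400)).items():
    Q=P[125:230,a:b].reshape(-1,3); Q=Q[(Q[:,2]>.022)&(Q[:,2]<.034)]
    r=cv2.minAreaRect((Q[:,:2]*1000).astype(np.float32)); print(name,np.round(cv2.boxPoints(r)).tolist(),np.median(Q[:,2]))
    F=P[175:205,a+20:b-20,2]; print('floor',np.median(F))
E
```

```text
[351. 271.] 379 z 0.0276 rect [ 444.8 -154.5] [24.  60.8] 84.4 mean [ 444.1 -154.2   27.6]
[249. 273.] 378 z 0.0274 rect [439.2  39.8] [24.3 64.1] 69.7 mean [437.8  40.3  27.4]
[301. 279.] 373 z 0.0275 rect [428.1 -59.2] [60.3 23.9] 22.8 mean [427.8 -59.3  27.4]
[398. 280.] 385 z 0.0275 rect [ 426.6 -244.1] [24.  61.7] 64.1 mean [ 426.7 -244.1   27.6]
[196. 281.] 202 z 0.0273 rect [423.6 140.5] [30.7 24. ] 33.2 mean [423.4 140.5  27.3]
k [[535.0, 201.0], [540.0, 62.0], [737.0, 69.0], [732.0, 208.0]] 0.028164157153836022
floor 0.0024735935486453475
s [[530.0, -90.0], [728.0, -92.0], [729.0, 47.0], [531.0, 48.0]] 0.028497028493657983
floor 0.0026220193056579744
z [[532.0, -110.0], [533.0, -247.0], [730.0, -247.0], [730.0, -110.0]] 0.028679562557821225
floor 0.0026803521485857518
```

Run:
```python
from h import *
z=np.load('pics/top_0.npz'); P=pts('top',z['d'])
Q=P[150:320,400:640].reshape(-1,3); Q=Q[(Q[:,2]>.12)&(Q[:,2]<.16)]
for x in np.arange(.38,.72,.04):
    s=Q[abs(Q[:,0]-x)<.015]
    if len(s): print('box x',round(x,2),'ymax',s[:,1].max().round(3),'z',np.median(s[:,2]).round(3))
Q=P[180:325,30:165].reshape(-1,3); Q=Q[Q[:,2]>.02]
print('vice',Q.min(0).round(3),Q.max(0).round(3))
Q=P[262:310,455:492].reshape(-1,3); Q=Q[Q[:,2]>.03];print('tape',Q.min(0).round(3),Q.max(0).round(3))
```

```text
box x 0.38 ymax -0.482 z 0.136
box x 0.42 ymax -0.434 z 0.139
box x 0.46 ymax -0.386 z 0.139
box x 0.5 ymax -0.336 z 0.139
box x 0.54 ymax -0.289 z 0.139
box x 0.58 ymax -0.288 z 0.14
box x 0.62 ymax -0.321 z 0.14
box x 0.66 ymax -0.356 z 0.14
vice [ 0.346 -0.071  0.02 ] [0.621 0.461 0.974]
tape [ 0.364 -0.424  0.03 ] [ 0.463 -0.071  0.974]
```

>>> {"method": "move_arm", "body": {"increments": [[0.8, -1.3, 0, 5], [1.7, -2.6, 0, 10], [2.5, -3.9, 0, 15], [3.4, -5.3, 0, 20], [4.2, -6.7, -0.3, 25], [5.1, -8.1, -0.8, 30], [6.0, -9.5, -1.5, 35], [6.9, -10.9, -2.3, 40], [7.7, -12.2, -3.2, 45], [8.3, -13.1, -4.0, 50], [8.65, -13.67, -4.6, 50], [8.65, -13.67, -4.8, 50], [8.65, -13.67, -4.8, 50]], "gripper": 0.18, "force": 40}}

```text
time: 1.4
tool_pos: [0.4226, 0.1408, 0.0861]
tcp_rot: [[-0.836, -0.549, -0.003], [-0.549, 0.836, 0.0], [0.003, 0.002, -1.0]]
force: [1.1, -0.2, 0.0]
grip_width: 0.0505
finger_force: 0.0
```

>>> {"method": "move_arm", "body": {"increments": [[0, 0, -0.6, 0], [0, 0, -1.3, 0], [0, 0, -1.9, 0], [0, 0, -2.3, 0], [0, 0, -2.6, 0], [0, 0, -2.6, 0], [0, 0, -2.6, 0]]}}

```text
time: 2.1
tool_pos: [0.4243, 0.1412, 0.0099]
tcp_rot: [[-0.835, -0.551, 0.001], [-0.551, 0.835, 0.0], [-0.001, -0.0, -1.0]]
force: [0.4, -0.3, -0.4]
grip_width: 0.0503
finger_force: 0.0
```

>>> {"method": "move_arm", "body": {"increments": [[0, 0, 0, 0], [0, 0, 0, 0], [0, 0, 0, 0], [0, 0, 0, 0], [0, 0, 0, 0], [0, 0, 0, 0]], "gripper": -1, "force": 50}}

```text
time: 2.7
tool_pos: [0.4248, 0.141, 0.0102]
tcp_rot: [[-0.835, -0.55, 0.002], [-0.55, 0.835, 0.0], [-0.002, -0.001, -1.0]]
force: [-1.2, 0.5, 6.7]
grip_width: 0.023
finger_force: 50.2
```

>>> {"method": "move_arm", "body": {"increments": [[0, 0, 0.5, 0], [0, 0, 1.2, 0], [0, 0, 2.0, 0], [0.5, 0, 2.6, -4], [1.3, 0, 2.9, -9], [2.3, -0.1, 2.9, -14], [3.3, -0.2, 2.9, -19], [4.3, -0.23, 2.9, -24], [5.2, -0.23, 2.9, -29], [5.8, -0.23, 2.9, -31], [6.15, -0.23, 2.8, -31], [6.15, -0.23, 2.3, -31], [6.15, -0.23, 1.7, -31], [6.15, -0.23, 1.1, -31], [6.15, -0.23, 0.7, -31], [6.15, -0.23, 0.4, -31], [6.15, -0.23, 0.25, -31], [6.15, -0.23, 0.15, -31], [6.15, -0.23, 0.15, -31]]}}

```text
time: 4.6
tool_pos: [0.6085, 0.134, 0.014]
tcp_rot: [[-0.999, -0.042, 0.0], [-0.042, 0.999, -0.0], [-0.0, -0.0, -1.0]]
force: [0.8, -0.5, -1.4]
grip_width: 0.0228
finger_force: 49.3
```

>>> {"method": "move_arm", "body": {"increments": [[0, 0, -0.06, 0], [0, 0, -0.06, 0], [0, 0, -0.06, 0], [0, 0, -0.06, 0], [0, 0, 0.2, 0], [0, 0, 0.8, 0], [0, 0, 1.6, 0], [0, 0, 2.4, 0], [-0.8, -0.5, 2.6, -5]], "gripper": -0.1}}

```text
time: 5.5
tool_pos: [0.5887, 0.1197, 0.0967]
tcp_rot: [[-0.999, 0.046, 0.01], [0.046, 0.999, 0.0], [-0.01, 0.001, -1.0]]
force: [0.6, -1.0, 0.5]
grip_width: 0.0383
finger_force: 0.0
```

Run:
```python
from h import *
im,d=cap('top','1'); P=pts('top',d)
Q=P[150:225,172:238].reshape(-1,3);Q=Q[(Q[:,2]>.0)&(Q[:,2]<.045)]
cv2.imwrite('pics/z1.png',cv2.resize(im[120:330,160:430],None,fx=2.8,fy=2.8)[:,:,::-1])
parts(im,d,.024)
```

```text
[351. 271.] 374 z 0.0276 rect [ 444.8 -154.5] [24.1 60.4] 84.6 mean [ 444.2 -154.4   27.7]
[249. 274.] 376 z 0.0275 rect [436.3  40.6] [24.3 63.9] 70.7 mean [437.7  40.1  27.5]
[301. 279.] 369 z 0.0274 rect [427.4 -59.6] [60.2 23.9] 23.2 mean [427.3 -59.5  27.5]
[398. 280.] 380 z 0.0275 rect [ 426.9 -244.3] [24.2 60.6] 64.5 mean [ 426.7 -244.1   27.5]
```

View pics/z1.png

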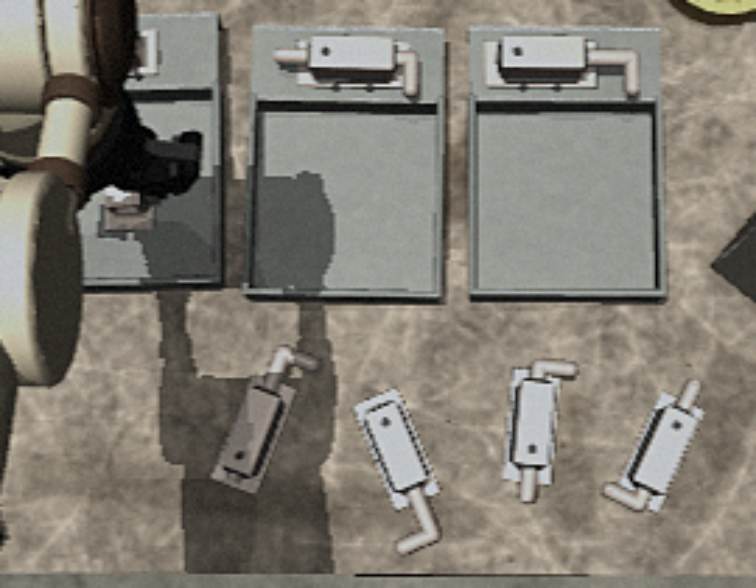

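The keeper is in its tray at crop (125,215). Next is seized bolt 1.

>>> {"method": "move_arm", "body": {"increments": [[-1, -0.5, 0, -5], [-2.2, -1.1, 0, -10], [-3.4, -1.8, 0, -15], [-4.4, -2.4, 0, -17], [-4.88, -2.61, 0, -17], [-4.88, -2.61, 0, -17], [-4.88, -2.61, -0.5, -17], [-4.88, -2.61, -1.2, -17], [-4.88, -2.61, -1.9, -17], [-4.88, -2.61, -2.4, -17], [-4.88, -2.61, -2.7, -17], [-4.88, -2.61, -2.7, -17], [-4.88, -2.61, -2.7, -17]], "gripper": 0.12}}

```text
time: 6.85
tool_pos: [0.4388, 0.0408, 0.0114]
tcp_rot: [[-0.942, 0.335, 0.001], [0.335, 0.942, -0.0], [-0.001, 0.0, -1.0]]
force: [0.9, -1.1, 0.4]
grip_width: 0.0475
finger_force: 0.0
```

>>> {"method": "move_arm", "body": {"increments": [[0, 0, 0, 0], [0, 0, 0, 0], [0, 0, 0, 0], [0, 0, 0, 0], [0, 0, 0, 0], [0, 0, 0, 0]], "gripper": -1, "force": 70}}

```text
time: 7.45
tool_pos: [0.439, 0.0406, 0.012]
tcp_rot: [[-0.942, 0.336, 0.002], [0.336, 0.942, -0.0], [-0.002, 0.001, -1.0]]
force: [-1.4, -0.0, 6.7]
grip_width: 0.0227
finger_force: 69.6
```

>>> {"method": "move_arm", "body": {"increments": [[0, 0, 0.5, 0], [0, 0, 1.2, 0], [0, -0.2, 2.0, 0], [0.2, -0.8, 2.6, 4], [0.7, -1.8, 2.9, 8], [1.3, -3.0, 2.9, 12], [2.0, -4.2, 2.9, 16], [2.7, -5.4, 2.9, 20], [3.5, -6.5, 2.9, 20], [4.2, -7.4, 2.9, 20], [4.7, -8.0, 2.9, 20], [4.97, -8.2, 2.9, 20], [4.97, -8.2, 2.6, 20], [4.97, -8.2, 2.1, 20], [4.97, -8.2, 1.5, 20], [4.97, -8.2, 0.9, 20], [4.97, -8.2, 0.5, 20], [4.97, -8.2, 0.25, 20], [4.97, -8.2, 0.13, 20], [4.97, -8.2, 0.13, 20]]}}

```text
time: 9.45
tool_pos: [0.587, -0.2048, 0.0153]
tcp_rot: [[-1.0, -0.008, -0.0], [-0.008, 1.0, 0.0], [0.0, 0.0, -1.0]]
force: [-0.2, -0.2, -2.5]
grip_width: 0.0221
finger_force: 69.1
```

>>> {"method": "move_arm", "body": {"increments": [[0, 0, -0.03, 0], [0, 0, -0.03, 0], [0, 0, -0.03, 0], [0, 0, -0.03, 0], [0, 0, 0.2, 0], [0, 0, 0.8, 0], [0, 0, 1.6, 0], [0, 0, 2.3, 0], [-0.4, 0.4, 2.6, 4]], "gripper": -0.17}}

```text
time: 10.35
tool_pos: [0.5775, -0.1954, 0.0965]
tcp_rot: [[-0.997, -0.077, 0.006], [-0.077, 0.997, -0.004], [-0.006, -0.004, -1.0]]
force: [-0.1, -0.5, -0.2]
grip_width: 0.0352
finger_force: 0.0
```

>>> {"method": "move_arm", "body": {"increments": [[-1, 0.9, 0, 4], [-2.1, 1.9, 0, 8], [-3.2, 2.9, 0, 12], [-4.2, 3.8, 0, 16], [-4.7, 4.3, 0, 18.5], [-4.91, 4.48, 0, 18.5], [-4.91, 4.48, 0, 18.5], [-4.91, 4.48, -0.5, 18.5], [-4.91, 4.48, -1.2, 18.5], [-4.91, 4.48, -1.9, 18.5], [-4.91, 4.48, -2.4, 18.5], [-4.91, 4.48, -2.72, 18.5], [-4.91, 4.48, -2.72, 18.5], [-4.91, 4.48, -2.72, 18.5]], "gripper": 0.12}}

```text
time: 11.75
tool_pos: [0.4286, -0.0595, 0.0116]
tcp_rot: [[-0.921, -0.388, 0.001], [-0.388, 0.921, -0.0], [-0.001, -0.001, -1.0]]
force: [0.1, -0.1, 0.2]
grip_width: 0.048
finger_force: 0.0
```

>>> {"method": "move_arm", "body": {"increments": [[0, 0, 0, 0], [0, 0, 0, 0], [0, 0, 0, 0], [0, 0, 0, 0], [0, 0, 0, 0], [0, 0, 0, 0]], "gripper": -1}}

```text
time: 12.35
tool_pos: [0.4288, -0.0593, 0.0123]
tcp_rot: [[-0.921, -0.389, 0.002], [-0.389, 0.921, -0.001], [-0.002, -0.002, -1.0]]
force: [-1.2, 0.1, 7.3]
grip_width: 0.0223
finger_force: 70.4
```

>>> {"method": "move_arm", "body": {"increments": [[0, 0, 0.5, 0], [0, 0, 1.2, 0], [0.1, 0, 2.0, 0], [0.5, -0.2, 2.6, -4], [1.3, -0.6, 2.9, -8], [2.3, -1.1, 2.9, -12], [3.4, -1.6, 2.9, -16], [4.5, -2.1, 2.9, -20], [5.5, -2.6, 2.9, -23], [6.2, -2.9, 2.9, -23], [6.44, -3.02, 2.9, -23], [6.44, -3.02, 2.9, -23], [6.44, -3.02, 2.6, -23], [6.44, -3.02, 2.1, -23], [6.44, -3.02, 1.5, -23], [6.44, -3.02, 0.9, -23], [6.44, -3.02, 0.5, -23], [6.44, -3.02, 0.25, -23], [6.44, -3.02, 0.12, -23], [6.44, -3.02, 0.12, -23]]}}

```text
time: 14.35
tool_pos: [0.621, -0.1494, 0.0155]
tcp_rot: [[-1.0, 0.002, 0.0], [0.002, 1.0, -0.0], [-0.0, -0.0, -1.0]]
force: [0.5, 0.4, -3.3]
grip_width: 0.0224
finger_force: 69.4
```

>>> {"method": "move_arm", "body": {"increments": [[0, 0, -0.03, 0], [0, 0, -0.03, 0], [0, 0, -0.03, 0], [0, 0, -0.03, 0], [0, 0, 0.2, 0], [0, 0, 0.8, 0], [0, 0, 1.6, 0], [0, 0, 2.3, 0], [-0.6, 0, 2.6, -2]], "gripper": -0.17}}

```text
time: 15.25
tool_pos: [0.6063, -0.1507, 0.0978]
tcp_rot: [[-0.999, 0.037, 0.008], [0.037, 0.999, -0.003], [-0.008, -0.003, -1.0]]
force: [0.2, -0.6, -0.1]
grip_width: 0.0354
finger_force: 0.0
```

>>> {"method": "move_arm", "body": {"increments": [[-1, 0, 0, -3.5], [-2.2, 0, 0, -3.5], [-3.4, -0.1, 0, -3.5], [-4.5, -0.15, 0, -3.5], [-5.1, -0.15, 0, -3.5], [-5.27, -0.15, 0, -3.5], [-5.27, -0.15, 0, -3.5], [-5.27, -0.15, -0.5, -3.5], [-5.27, -0.15, -1.2, -3.5], [-5.27, -0.15, -1.9, -3.5], [-5.27, -0.15, -2.4, -3.5], [-5.27, -0.15, -2.72, -3.5], [-5.27, -0.15, -2.72, -3.5], [-5.27, -0.15, -2.72, -3.5]], "gripper": 0.12}}

```text
time: 16.65
tool_pos: [0.4457, -0.1544, 0.0117]
tcp_rot: [[-0.995, 0.097, 0.001], [0.097, 0.995, -0.001], [-0.001, -0.001, -1.0]]
force: [-0.2, 0.8, -0.6]
grip_width: 0.0479
finger_force: 0.0
```

>>> {"method": "move_arm", "body": {"increments": [[0, 0, 0, 0], [0, 0, 0, 0], [0, 0, 0, 0], [0, 0, 0, 0], [0, 0, 0, 0], [0, 0, 0, 0]], "gripper": -1}}

```text
time: 17.25
tool_pos: [0.4458, -0.1545, 0.0124]
tcp_rot: [[-0.995, 0.098, 0.002], [0.098, 0.995, -0.001], [-0.002, -0.001, -1.0]]
force: [-1.4, 0.8, 5.5]
grip_width: 0.0222
finger_force: 70.7
```

>>> {"method": "move_arm", "body": {"increments": [[0, 0, 0.5, 0], [0, 0, 1.2, 0], [0.1, 0, 2.0, 0], [0.4, 0.2, 2.6, 2], [1.1, 0.7, 2.9, 5], [2.0, 1.3, 2.9, 5], [3.0, 1.9, 2.9, 5], [4.0, 2.6, 2.9, 5], [4.8, 3.1, 2.9, 5], [5.2, 3.4, 2.9, 5], [5.35, 3.48, 2.9, 5], [5.35, 3.48, 2.9, 5], [5.35, 3.48, 2.6, 5], [5.35, 3.48, 2.1, 5], [5.35, 3.48, 1.5, 5], [5.35, 3.48, 0.9, 5], [5.35, 3.48, 0.5, 5], [5.35, 3.48, 0.25, 5], [5.35, 3.48, 0.12, 5], [5.35, 3.48, 0.12, 5]]}}

```text
time: 19.25
tool_pos: [0.6055, -0.0499, 0.0155]
tcp_rot: [[-1.0, 0.011, 0.0], [0.011, 1.0, -0.0], [-0.0, -0.0, -1.0]]
force: [0.1, -0.3, -2.3]
grip_width: 0.0226
finger_force: 69.7
```

>>> {"method": "move_arm", "body": {"increments": [[0, 0, -0.03, 0], [0, 0, -0.03, 0], [0, 0, -0.03, 0], [0, 0, -0.03, 0], [0, 0, 0.2, 0], [0, 0, 0.8, 0], [0, 0, 1.6, 0], [0, 0, 2.3, 0], [-0.6, -0.6, 2.6, -4]], "gripper": -0.17}}

```text
time: 20.15
tool_pos: [0.5902, -0.0671, 0.0963]
tcp_rot: [[-0.997, 0.079, 0.006], [0.079, 0.997, -0.001], [-0.006, -0.001, -1.0]]
force: [-0.4, -0.9, -0.2]
grip_width: 0.0356
finger_force: 0.0
```

>>> {"method": "move_arm", "body": {"increments": [[-0.9, -1, 0, -4], [-1.9, -2, 0, -8], [-2.9, -3.1, 0, -12], [-3.9, -4.3, 0, -16], [-4.8, -5.3, 0, -20], [-5.2, -5.7, 0, -21], [-5.34, -5.87, 0, -21], [-5.34, -5.87, 0, -21], [-5.34, -5.87, -0.5, -21], [-5.34, -5.87, -1.2, -21], [-5.34, -5.87, -1.9, -21], [-5.34, -5.87, -2.4, -21], [-5.34, -5.87, -2.72, -21], [-5.34, -5.87, -2.72, -21], [-5.34, -5.87, -2.72, -21]], "gripper": 0.12}}

```text
time: 21.65
tool_pos: [0.4278, -0.2436, 0.0116]
tcp_rot: [[-0.902, 0.431, 0.001], [0.431, 0.902, -0.0], [-0.001, -0.0, -1.0]]
force: [0.7, -1.1, 0.3]
grip_width: 0.0477
finger_force: 0.0
```

>>> {"method": "move_arm", "body": {"increments": [[0, 0, 0, 0], [0, 0, 0, 0], [0, 0, 0, 0], [0, 0, 0, 0], [0, 0, 0, 0], [0, 0, 0, 0]], "gripper": -1}}

```text
time: 22.25
tool_pos: [0.428, -0.2443, 0.0124]
tcp_rot: [[-0.902, 0.432, 0.002], [0.432, 0.902, -0.001], [-0.002, -0.0, -1.0]]
force: [-0.5, 1.8, 4.9]
grip_width: 0.0224
finger_force: 70.7
```

>>> {"method": "move_arm", "body": {"increments": [[0, 0, 0.5, 0], [0, 0, 1.2, 0], [0, 0.2, 2.0, 2], [0.3, 0.8, 2.6, 5], [0.9, 1.8, 2.9, 9], [1.6, 2.9, 2.9, 13], [2.4, 4.0, 2.9, 17], [3.3, 5.2, 2.9, 21], [4.2, 6.4, 2.9, 25], [5.0, 7.5, 2.9, 25], [5.5, 8.2, 2.9, 25], [5.71, 8.38, 2.9, 25], [5.71, 8.38, 2.7, 25], [5.71, 8.38, 2.1, 25], [5.71, 8.38, 1.5, 25], [5.71, 8.38, 0.9, 25], [5.71, 8.38, 0.5, 25], [5.71, 8.38, 0.25, 25], [5.71, 8.38, 0.12, 25], [5.71, 8.38, 0.12, 25]]}}

```text
time: 24.25
tool_pos: [0.5987, 0.0071, 0.0156]
tcp_rot: [[-1.0, 0.011, 0.0], [0.011, 1.0, -0.0], [-0.0, -0.0, -1.0]]
force: [0.3, 0.3, -2.2]
grip_width: 0.0219
finger_force: 69.7
```

>>> {"method": "move_arm", "body": {"increments": [[0, 0, -0.03, 0], [0, 0, -0.03, 0], [0, 0, -0.03, 0], [0, 0, -0.03, 0], [0, 0, 0.2, 0], [0, 0, 0.8, 0], [0, 0, 1.6, 0], [0, 0, 2.4, 0], [0, 0, 3.6, 0], [-1, 0, 4.8, 0], [-2.4, 0, 6.0, 0], [-3.8, 0, 6.5, 0], [-5.2, 0, 6.5, 0], [-6.6, 0, 6.5, 0], [-7.2, 0, 6.5, 0], [-7.2, 0, 6.5, 0]], "gripper": -0.17}}

```text
time: 25.85
tool_pos: [0.3811, 0.0079, 0.2101]
tcp_rot: [[-1.0, 0.011, 0.001], [0.011, 1.0, -0.001], [-0.001, -0.001, -1.0]]
force: [0.1, 0.2, 0.1]
grip_width: 0.0355
finger_force: 0.0
```

Run:
```python
from h import *
im,d=cap('top','2'); P=pts('top',d)
cv2.imwrite('pics/z2.png',cv2.resize(im[120:330,130:500],None,fx=2.1,fy=2.1,interpolation=cv2.INTER_CUBIC)[:,:,::-1])
m=((P[...,2]>.0255)&(P[...,2]<.036)).astype(np.uint8); m[:155]=0;m[215:]=0;m[:,:174]=0;m[:,394:]=0
n,l,s,c=cv2.connectedComponentsWithStats(m,connectivity=4)
for i in range(1,n):
    if 100<s[i,4]<900:
        q=P[l==i]; A=np.c_[q[:,:2],np.ones(len(q))]; k=np.linalg.lstsq(A,q[:,2],rcond=None)[0]
        print(c[i].round(),s[i,4],np.median(q,0).round(4),'tilt deg',np.degrees(np.hypot(k[0],k[1])).round(1))
print(status.get_obs()['tool_pos'])
```

```text
[237. 183.] 145 [0.6187 0.0672 0.0298] tilt deg 17.5
[251. 180.] 190 [0.6223 0.0439 0.0293] tilt deg 3.6
[317. 180.] 173 [ 0.624  -0.0884  0.0296] tilt deg 11.1
[331. 179.] 149 [ 0.6279 -0.112   0.0298] tilt deg 4.5
[348. 182.] 356 [ 0.6196 -0.1496  0.0306] tilt deg 0.5
[298. 189.] 361 [ 0.6038 -0.0512  0.0305] tilt deg 0.5
[269. 192.] 363 [0.5974 0.0057 0.0305] tilt deg 1.4
[204. 186.] 192 [0.608  0.132  0.0306] tilt deg 0.8
[377. 199.] 365 [ 0.585  -0.2056  0.0306] tilt deg 1.5
[0.38246953 0.00765424 0.21037148]
```

View pics/z2.png

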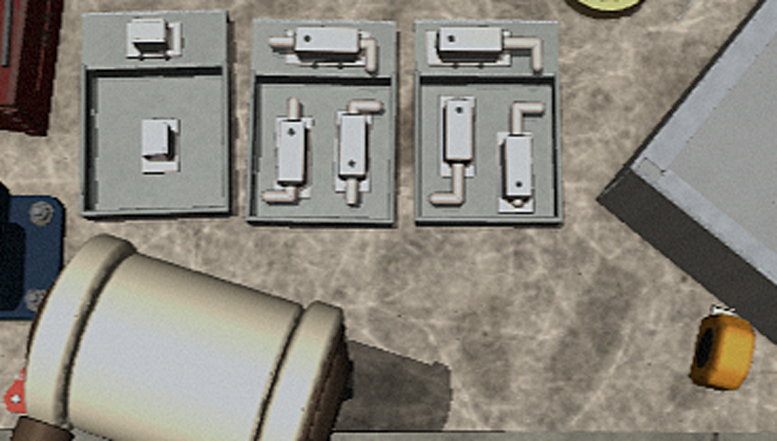

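All five parts lie flat in the right trays, with body tops at 30.5 mm, nothing overlapping, and the tape and magnet undisturbed.

```bash
python3 -c "
from plant import finish_job
print(finish_job())"
```

```text
the job is handed in; nothing more can be done
None
```

I sorted all five parts flat into their matching trays, left the tape measure and magnet alone, and handed the job in at about 26 s; the final picture confirmed the placement, but the hand-in returned no verdict.

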